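# Load a finish sample from its peg onto the turntable

### The arm

A 6-joint arm with a two-finger parallel gripper is mounted at the origin on the work surface. World frame = base frame: x ahead of the robot, y to its left, z up, the work surface at z = 0. Lengths are in m, angles in rad, forces in N, time in s.
With the tool pointing down it reaches from about 0.35 to 0.85 m from the base axis. Payload 8.1 kg.
Tool frame: the origin (TCP) lies on the centre line of the jaws, within the pads' length; the fingertips stand robot.tips_ahead ahead of it and the grasp point (between the pads) lies 8 mm behind it (robot.tips_ahead is the distance from the TCP to the fingertips, in m); z points along the fingers, y is the direction in which the jaws open and shut (so a half turn about z gives the same grasp; the last joint's range is limited). The gripper opens to 93 mm and grips with 3 to 60 N. Pads are 15 mm wide; open, the fingers measure 128 mm over their backs; the gripper's body (75 mm by 188 mm) begins 65 mm behind the grasp point.
Start: joints at [1.176, 0.13, 1.488, -0, 1.523, -0.085], TCP at [0.183, 0.571, 0.23] pointing down, gripper open.
Joint ranges: [-2.96, 2.96], [-0.89, 2.26], [0.02, 2.5], [-1.34, 4.48], [0, 2.73], [-2.66, 2.66]. Speed limits (rad/s): [2.39, 2.39, 2.79, 3.14, 3.14, 3.14].

### API

Orientations are given as a rotation vector (axis times angle).
In Python, from plant import monitor, eyes, job, robot gives the robot as it stands.
- The arm moves only by the tool servo_tool, never from a script. Its argument "plan" is a list that holds one entry, the list of rows, each a list of 7 numbers: the closure, from -1 (fully open) to 1 (shut), so that 0 is half open, then the shift along the world's x, y, z in mm, then the turn, a rotation vector about the world's x, y, z in rad. In form: [[[hand, dx, dy, dz, ax, ay, az], ...]]. A call has 1 to 12 rows; each row shifts and turns the commanded pose from where the row before left it; what a row does not reach is not made up. A row lasts 1/10 s, in which the tool goes at most 50 mm and 8.59 degrees, less where a joint would pass 70% of its speed; a pose out of reach is approached as far as the arm can. A call with a gripper value outside its range is refused whole. The fingers move at their own pace and stop on an object; "force" is the grip in N (left out, the last holds). Time passes only in rows, so rows that do not move let the fingers close. It gives the time, the measured TCP pose, the force and the opening at its end, in the units of the state.
- monitor.read_state(): the state, without advancing time (a new reading comes with each control period).
- eyes.read_camera(name): name is "scene" or "top"; returns the picture (480x640x3 uint8, red, green, blue); there is no depth.
- eyes.camera_info(name): a dict with "mtx" (3x3 intrinsics, pixels), "R" (3x3) and "t" (3): a world point X has camera coordinates R X + t. Camera axes: x right, y down, z forward; pixel columns grow to the right and rows downward; lengths in m; the calibration is good to about 2 mm. A picture is of the moment at which its call begins. camera_info takes no time and is no camera call.
- job.close_job(): hands the job in, once; it reports no verdict.
The state is a dict: "t": time; "q": joint angles; "dq": joint speeds; "joint_torque": joint torques, N m; "tool_pos": TCP position; "orientation": TCP orientation; "force": force on the tool from outside, world axes, zero at the start; "wrist_torque": the same for the moment, N m; "opening": finger opening in m.
Only numpy, scipy, OpenCV 4.12 (cv2) and the standard library are available. Lean on these libraries where they do the work, as an engineer would, in place of code of your own. Each camera call takes 0.05 s, during which the arm holds its last target. There are 200 camera calls.

### The job

Take the sample board with the cut-away lower corners off its peg, lifting it over the upturned tip as it slides keeping it upright all the way and never wrenching it against the peg, and stand it foot down in the middle of the empty holder on the turntable. Then push the turntable by its upright post, counter-clockwise seen from above, one click to the next position, and leave everything else hanging and standing as it is.

Things in the scene. Friction and masses are not known exactly. Their poses are not given: they have to be found in the camera images.
- sample: the wanted sample board: plain light wood, 6 mm thick, 100 wide, 180 tall, about 65 g. Both lower corners are cut away, leaving a centred foot 60 mm wide, 36 tall; the other two hanging boards are plain rectangles. Hangs upright on one of the three pegs. Origin: middle of the foot's underside; x through the thickness (-x faces the robot at the start), y along the width, z up
- slot (a point): middle of the top edge of the sample's hang slot, 122 mm above its underside. The slot is an upright rectangle 14 mm wide and 26 mm tall, right through the board; 58 mm of solid wood above it
- peg_rail: fixed wooden peg rail on two feet: batten 400 mm long (y), 22 thick, top at 205 mm. Three round steel pegs, 5 mm diameter, stick out level from its front face along -x, at y = -130, 0 and 130 mm, axis 190 mm high. Origin: on the table under the middle of the batten's front face; -x towards the robot, z up
- peg_row (a point): where the middle peg leaves the batten's front face. Each peg is level for 70 to 115 mm (own setting, clamped, not reported: see or feel it; a level pull stops when the slot's top edge meets the slope), then bends up at 60 degrees, the end 15 mm further out and 26 mm higher. No one height clears it all: the board must climb along the slope, where, upright, it has 5.5 mm of play in height
- disc (a joint): turn of the turntable's disc, rad: 0 at the start, growing counter-clockwise seen from above. Two click positions, 0 and 1.571 (a quarter turn); the click mechanism draws it into the nearer one and holds it there; about 6 N at the post takes it over halfway, and past that it swings home by itself. Stops at -0.12 and 1.69
- turntable: fixed round base of the turntable, 170 mm diameter. Origin: on the table on the disc's vertical axis. The plywood disc on it (224 mm diameter, top 32 mm above the table) carries four slotted wooden holders, 62 mm from the axis and a quarter turn apart, and one upright post
- holder (a point): the only empty holder on the disc (far side from the robot at the start): centre of its slot's floor, 32 mm above the table. Slot 9 mm wide along x (radially), 70 mm long along y, open at the ends, between cheeks about 32 mm tall whose top 10 mm flare out as a lead-in. x points radially outwards, z up; turns with the disc
- post_top (a point): top centre of the aluminium post by which the disc is pushed: 16 mm diameter, top 108 mm above the table, free over its upper 70 mm, on an arm 140 mm from the disc's axis, outside the disc; turns with the disc
- narrow_board: another hanging board, plain rectangle 64 x 180 mm, same slot; origin middle of its underside
- wide_board: another hanging board, plain rectangle 100 x 180 mm, same slot; origin middle of its underside
- block: loose wood block 75 x 75 x 90 mm, origin centre of its underside
- stain_tin: loose plain steel tin, 72 mm diameter, 85 mm tall, origin centre of its underside
- brush: loose brush lying on the bench, origin centre of its underside
- offcut0: small wood offcut 6 x 45 x 70 mm standing in one of the other holders, its top 102 mm above the table at the start; origin centre of its underside
- offcut1: small wood offcut 6 x 45 x 70 mm standing in one of the other holders, its top 102 mm above the table at the start; origin centre of its underside
- offcut2: small wood offcut 6 x 45 x 70 mm standing in one of the other holders, its top 102 mm above the table at the start; origin centre of its underside
Things that resemble listed ones, but are neither listed nor needed, are in the scene too. What is shaped like the sample but blue or white is not meant.

How it is judged:
On the way, in this order (a step that is already met when the one before it is completed fails the run):
1. the sample board stands in the empty holder while the turntable is still at its first position (x of sample in the frame of holder between -0.007 and 0.007 m and y of sample in the frame of holder between -0.025 and 0.025 m and z of sample in the frame of holder between -0.004 and 0.006 m and angle between sample's own z axis and vertical below 0.15 rad and value of joint disc below 0.12 rad), for 0.2 s.
2. the turntable has been pushed to its next click position (value of joint disc between 1.48 and 1.66 rad), for 0.2 s.
At the end, for the whole second after the job is handed in: The sample board stands upright (within 0.15 rad) foot down in the holder that was empty, on the slot floor (within 6 mm), within 25 mm of the middle along the slot and 7 mm across it; the turntable rests within 0.08 rad of its next click (1.571 rad); nothing moves (x of sample in the frame of holder between -0.007 and 0.007 m and y of sample in the frame of holder between -0.025 and 0.025 m and z of sample in the frame of holder between -0.004 and 0.006 m and angle between sample's own z axis and vertical below 0.15 rad and value of joint disc between 1.491 and 1.651 rad and linear speed of sample below 0.02 m/s and velocity of joint disc between -0.05 and 0.05 rad/s); the robot touches nothing.
It fails at once if the sample board is wrenched: it leans more than 0.15 rad from upright at any time, or presses on the peg or rail with more than 30 N (angle between sample's own z axis and vertical above 0.15 rad or contact force between sample and peg_rail above 30 N).
It fails at once if the turntable is turned by the sample board instead of by its post (value of joint disc between 0.25 and 1.4 rad and contact force between the fingers and sample above 1 N).
It fails at once if another hanging board is knocked off or shifted by more than 40 mm (distance of any of narrow_board, wide_board from where it was at the start of the episode above 0.04 m).
It fails at once if an offcut is tipped or lifted out of its holder (angle between any of offcut0, offcut1, offcut2's own z axis and vertical above 0.35 rad or height (world z) of any of offcut0, offcut1, offcut2 above 0.05 m).
It fails at once if the block, tin or brush is shifted by more than 30 mm (distance of any of block, stain_tin, brush from where it was at the start of the episode above 0.03 m).
It also fails if it takes over 72 s, if anything falls off the work surface, if the arm or the gripper's body presses on something with over 40 N, if the wrist force passes 120 N, or if a joint passes its speed limit or range.

## Working session

There is one attempt and no reset: what is moved stays moved. The work goes in short steps, Python scripts to look and compute and a tool call to move; the robot and the scene stay as the last step left them, time stands still between calls to the robot, and variables do not carry over. Pictures are saved under pics/ and viewed, about 8 in all and at most 12, crops included, and the job is handed in when it is done.

Besides the shell and the picture viewer there is one more tool, called by a JSON object that holds its "op" and its "data", one argument or row to a line. servo_tool: Moves the arm, as the interface text tells. Its arguments: {"type":"object","properties":{"plan":{"type":"array"},"force":{"type":"number"}},"required":["plan"]}

```bash
mkdir -p pics; ls; python3 - <<'E'
from plant import monitor, eyes, job, robot
import cv2
print(monitor.read_state()); print(robot.tips_ahead)
for n in ("scene","top"):
    cv2.imwrite(f"pics/{n}0.png",eyes.read_camera(n)[:,:,::-1]); i=eyes.camera_info(n); print(i, -i["R"].T@i["t"])
E
```

```text
pics
{'t': 0.0, 'q': array([ 1.17562239e+00,  1.31167093e-01,  1.48926806e+00,  2.60308491e-05,
        1.52298502e+00, -8.53758049e-02]), 'dq': array([-0.00092974,  0.00335726, -0.00095522, -0.00050375,  0.0010763 ,
        0.00187032]), 'joint_torque': array([-9.29426897e-04, -5.59825337e+01, -4.91772437e+01,  7.67216971e-02,
        3.48515657e-02, -2.50577214e-04]), 'tool_pos': array([0.18266641, 0.57094967, 0.22859005]), 'orientation': array([-4.84616870e-01, -3.10352255e+00,  2.77806110e-03]), 'force': array([-0.05521539, -0.78588508,  0.00764885]), 'wrist_torque': array([-0.01784326, -0.00740498,  0.03899453]), 'opening': 0.0929896786098194}
0.011
{'mtx': array([[444.90215628,   0.        , 325.38739175],
       [  0.        , 444.90215628, 242.59197932],
       [  0.        ,   0.        ,   1.        ]]), 'R': array([[ 0.95853248,  0.28494762,  0.00450918],
       [ 0.20768975, -0.68763605, -0.69571663],
       [-0.19514213,  0.6678035 , -0.71830219]]), 't': array([-0.53659251, -0.02992297,  1.28105493])} [ 0.77054383 -0.72316832  0.90178624]
{'mtx': array([[507.10396941,   0.        , 311.76308538],
       [  0.        , 507.10396941, 239.78700779],
       [  0.        ,   0.        ,   1.        ]]), 'R': array([[-0.02729254, -0.99943104, -0.0198169 ],
       [-0.99153659,  0.02958348, -0.12641206],
       [ 0.12692639,  0.01619908, -0.99177986]]), 't': array([0.02120691, 0.55428333, 1.30018714])} [ 0.38514294 -0.01626461  1.35998777]
```

View pics/scene0.png

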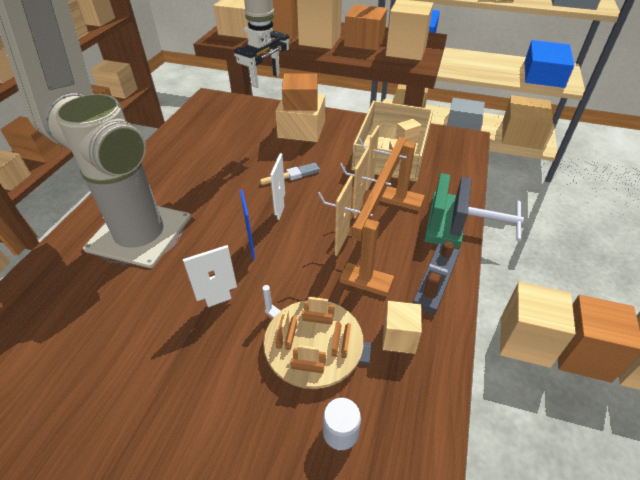

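View pics/top0.png

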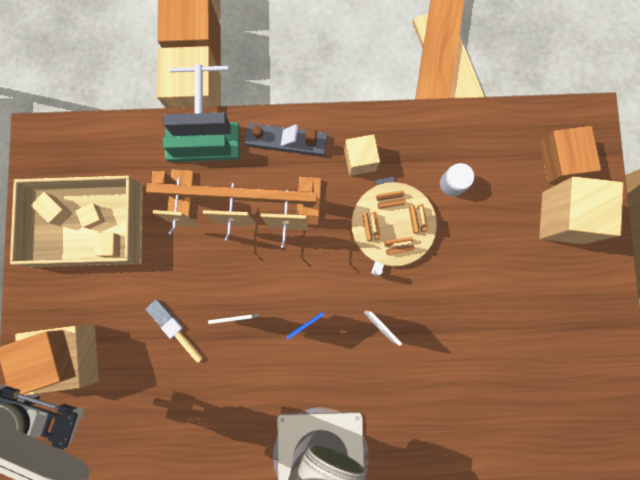

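Top view: the rail runs around (150–320, 190), boards hang at columns ~168 (narrow), 227 and 283. The turntable is at (394,223), its empty holder on the far side at (390,199) and the post at (378,268). I still need to tell which wide board has the foot.

```bash
python3 - <<'E'
import cv2, numpy as np
s=cv2.imread("pics/scene0.png");t=cv2.imread("pics/top0.png")
a=cv2.resize(s[120:300,300:440],None,fx=3.3,fy=3.3,interpolation=cv2.INTER_CUBIC)
b=cv2.resize(t[165:265,140:330],(800-a.shape[1]+0,0) if 0 else None,fx=4,fy=4,interpolation=cv2.INTER_CUBIC)
cv2.imwrite("pics/c1.png",a);cv2.imwrite("pics/c2.png",np.vstack([b[:, :760],cv2.resize(t[175:280,335:450],None,fx=1.8,fy=1.8)[:189,:200] if 0 else np.zeros((1,760,3),np.uint8)]))
E
```

```text
(no output)
```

View pics/c1.png

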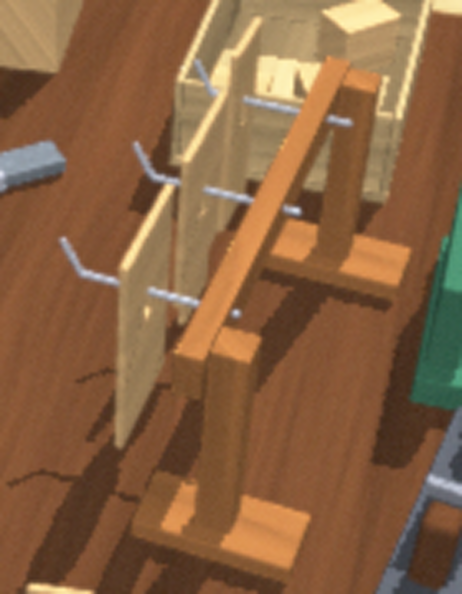

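View pics/c2.png

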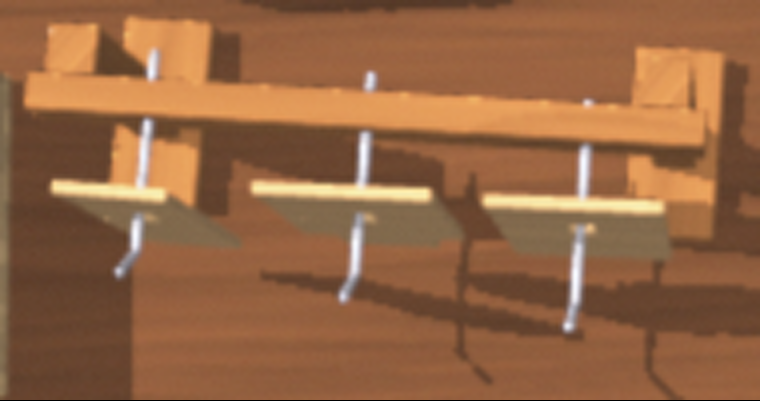

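The nearest (right) board looks rectangular to its corners, so the middle one should be the footed sample. I'll measure and project the corners to confirm.

```bash
cat > h.py <<'E'
import numpy as np, cv2
from plant import eyes, monitor
def ray(n,uv,z):
    i=eyes.camera_info(n); c=-i["R"].T@i["t"]; d=i["R"].T@np.linalg.inv(i["mtx"])@np.array([uv[0],uv[1],1.]); return c+d*(z-c[2])/d[2]
def proj(n,X):
    i=eyes.camera_info(n); p=i["mtx"]@(i["R"]@np.asarray(X,float)+i["t"]); return p[:2]/p[2]
def snap(n,f=None):
    im=eyes.read_camera(n)[:,:,::-1].copy()
    if f: cv2.imwrite(f"pics/{f}.png",im)
    return im
E
python3 - <<'E'
from h import *
np.set_printoptions(precision=4,suppress=True)
C=lambda u,v:(140+(u+.5)/4-.5,165+(v+.5)/4-.5)
S=lambda u,v:(300+(u+.5)/3.3-.5,120+(v+.5)/3.3-.5)
for n,p in dict(rL=(148,120),rM=(365,132),rR=(586,145)).items(): print(n,ray("top",C(*p),.19))
for n,p in dict(bendL=(137,243),bendM=(355,272),bendR=(575,305)).items(): print(n,ray("top",C(*p),.19))
for n,p in dict(bendL=(214,93),bendM=(152,178),bendR=(82,272)).items(): print(n,"scene",ray("scene",S(*p),.19))
for n,p in dict(tipL=(120,272),tipM=(344,298),tipR=(568,328)).items(): print(n,ray("top",C(*p),.216))
for n,p in dict(L0=(52,181),L1=(166,189),M0=(251,182),M1=(432,190),R0=(484,195),R1=(663,203)).items(): print(n,ray("top",C(*p),.2505))
for n,p in dict(M1=(182,165),R0=(170,185),R1=(120,270)).items(): print(n,"scene",ray("scene",S(*p),.2505))
t=cv2.imread("pics/top0.png");s=cv2.imread("pics/scene0.png")
a=cv2.resize(t[200:235,190:320],None,fx=6,fy=6,interpolation=cv2.INTER_CUBIC)
b=cv2.resize(s[165:265,330:365],None,fx=2.9,fy=2.9,interpolation=cv2.INTER_CUBIC)
c=cv2.resize(t[170:285,340:450],None,fx=2.9,fy=2.9,interpolation=cv2.INTER_CUBIC)
d=cv2.resize(s[275:395,245:385],None,fx=2.4,fy=2.4,interpolation=cv2.INTER_CUBIC)
H=340;o=np.zeros((210+H,780,3),np.uint8);o[:210]=a;x=0
for m in (b,c,d):
    o[210:210+m.shape[0],x:x+m.shape[1]]=m[:H,:780-x];x+=m.shape[1]+2
cv2.imwrite("pics/c3.png",cv2.convertScaleAbs(o,alpha=1.3,beta=10))
E
```

```text
rL [0.6521 0.3195 0.19  ]
rM [0.6408 0.1909 0.19  ]
rR [0.6289 0.0606 0.19  ]
bendL [0.5786 0.3255 0.19  ]
bendM [0.5576 0.1973 0.19  ]
bendR [0.5343 0.069  0.19  ]
bendL scene [0.5768 0.3254 0.19  ]
bendM scene [0.5564 0.1954 0.19  ]
bendR scene [0.5358 0.07   0.19  ]
tipL [0.5578 0.3276 0.216 ]
tipM [0.5389 0.199  0.216 ]
tipR [0.5179 0.0713 0.216 ]
L0 [0.6052 0.3559 0.2505]
L1 [0.5986 0.2918 0.2505]
M0 [0.6011 0.2442 0.2505]
M1 [0.5935 0.143  0.2505]
R0 [0.5898 0.114  0.2505]
R1 [0.5822 0.0145 0.2505]
M1 scene [0.5917 0.1389 0.2505]
R0 scene [0.5892 0.1131 0.2505]
R1 scene [0.5799 0.0121 0.2505]
```

View pics/c3.png

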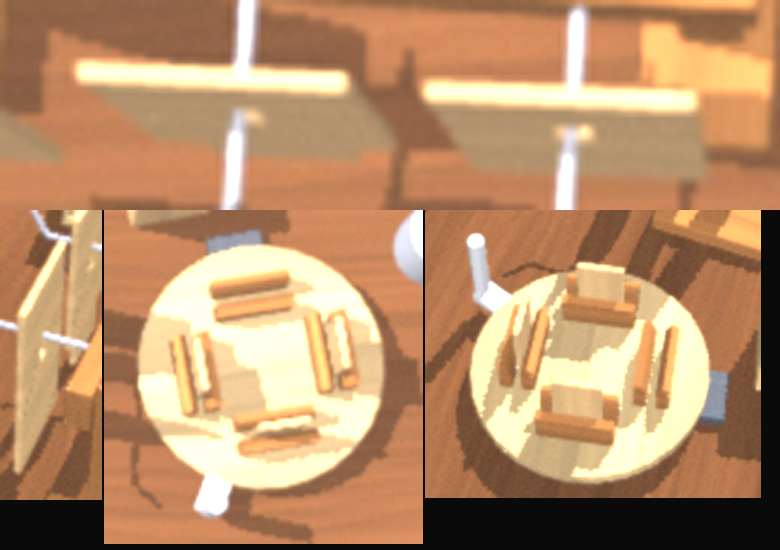

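```bash
python3 - <<'E'
from h import *
t=cv2.imread("pics/top0.png");s=cv2.imread("pics/scene0.png")
k=6
a=cv2.resize(t[195:240,190:320],None,fx=k,fy=k,interpolation=cv2.INTER_CUBIC); b=cv2.resize(s[150:280,315:385],None,fx=4,fy=4,interpolation=cv2.INTER_CUBIC)
for nm,A,B in (("M",(.6011,.2442),(.5935,.143)),("R",(.5898,.114),(.5822,.0145))):
    A,B=np.array(A),np.array(B);m=(A+B)/2;e=(A-B)/np.linalg.norm(A-B)
    for w in (-.045,-.04,-.035,0,.035,.04,.045):
        X=[*(m+e*w-np.array([.003,0])*0),.0705+.016]
        u=proj("top",X);v=proj("scene",X)
        print(nm,w,u.round(1),cv2.getRectSubPix(t,(1,1),tuple(map(float,u)))[0,0],v.round(1),cv2.getRectSubPix(s,(1,1),tuple(map(float,v)))[0,0])
    for w,z in ((-.05,0),(.05,0),(.03,0),(-.03,0),(.03,.036),(-.03,.036),(.05,.036),(-.05,.036)):
        X=[*(m+e*w),.0705+z];u=(proj("top",X)-[190,195])*k;v=(proj("scene",X)-[315,150])*4
        cv2.circle(a,tuple(int(q) for q in u),2,(0,0,255),-1);cv2.circle(b,tuple(int(q) for q in v),2,(0,0,255),-1)
o=np.zeros((270,780),np.uint8)
o=np.zeros((600,800,3),np.uint8);o[:270,:780]=a;b=b.transpose(1,0,2);o[275:555,:520]=b
cv2.imwrite("pics/c4.png",cv2.convertScaleAbs(o,alpha=1.4,beta=10))
E
```

```text
M -0.045 [254.7 223.6] [ 70  97 126] [353.3 217.1] [ 63  92 123]
M -0.04 [252.8 223.6] [ 76 104 133] [353.9 215.9] [ 89 128 162]
M -0.035 [250.8 223.5] [ 76 106 133] [354.5 214.7] [ 88 125 158]
M 0 [237.1 222.9] [ 76 106 130] [358.4 206.8] [ 85 121 148]
M 0.035 [223.5 222.3] [ 76 105 132] [362.3 199.1] [ 73 107 138]
M 0.04 [221.6 222.2] [ 75 105 131] [362.8 198. ] [ 62  94 131]
M 0.045 [219.6 222.1] [ 75 104 130] [363.3 197. ] [ 55  87 127]
R -0.045 [305.6 226.5] [ 77 106 130] [336.4 249.6] [ 95 136 167]
R -0.04 [303.6 226.4] [ 77 106 129] [337.1 248.2] [ 90 130 160]
R -0.035 [301.6 226.3] [ 77 106 130] [337.8 246.9] [ 90 126 155]
R 0 [287.9 225.7] [ 77 106 129] [342.4 237.7] [ 88 125 153]
R 0.035 [274.2 225.1] [ 77 104 129] [346.8 228.9] [ 82 121 149]
R 0.04 [272.2 225. ] [ 75 104 128] [347.4 227.7] [ 82 118 146]
R 0.045 [270.3 224.9] [ 76 105 128] [348.  226.4] [ 83 120 148]
```

View pics/c4.png

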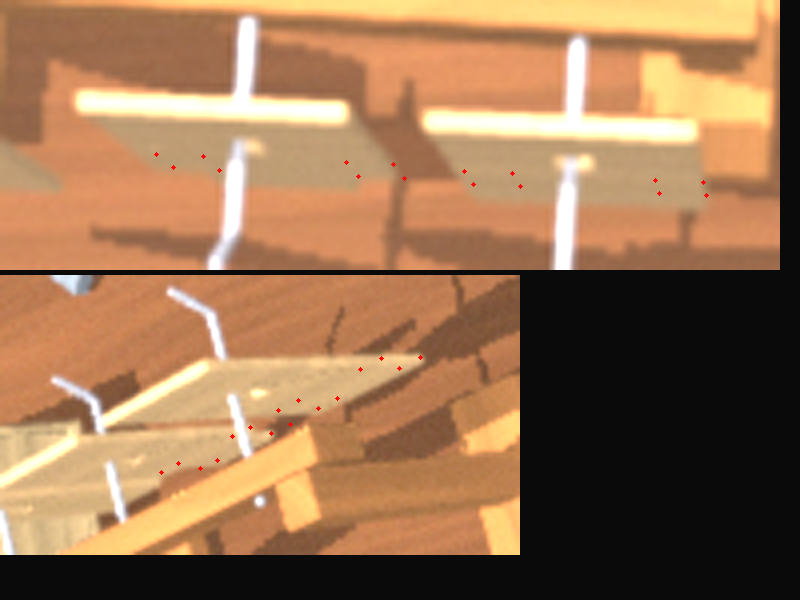

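Outlines confirm it: the middle board has only the foot-width bottom (≈ top‑view rows 187/6), and the right one is full width, so the sample is the middle board (centre ≈ (0.595, 0.194), yaw ≈ −0.083, level peg length ≈ 84 mm). I'll start moving, and measure the turntable meanwhile.

{"op": "servo_tool", "data": {
  "plan": [
    [[0,0,0,50,0,0,0],[0,0,0,50,0,0,0],[0,34,-31,0,0,0,-0.12],[0,34,-31,0,0,0,-0.12],[0,34,-31,0,0,0,-0.12],[0,34,-31,0,0,0,-0.12],[0,34,-31,0,0,0,-0.12],[0,34,-31,0,0,0,-0.12],[0,34,-31,0,0,0,-0.12],[0,34,-31,0,0,0,-0.12],[0,34,-31,0,0,0,-0.12],[0,34,-31,0,0,0,-0.12]]
  ],
  "force": 25
}}

```text
t: 1.3
tool_pos: [0.5239, 0.2599, 0.3292]
orientation: [-2.158, -2.283, 0.001]
force: [0.2, 1.3, 0.6]
opening: 0.0463
```

```bash
python3 - <<'E'
from h import *
np.set_printoptions(precision=4,suppress=True)
t=cv2.imread("pics/top0.png")
for n,p in dict(axis=(394.1,224.1),l=(351.7,223),r=(436.6,224),top=(394,182),bot=(394,266.2)).items(): print(n,ray("top",p,.032))
hsv=cv2.cvtColor(t,cv2.COLOR_BGR2HSV)[175:275,340:450]
roi=t[175:275,340:450].astype(int)
m=((roi[:,:,2]-roi[:,:,0]>105)&(hsv[:,:,0]<14)&(hsv[:,:,2]>150)).astype(np.uint8)
n,l,st,c=cv2.connectedComponentsWithStats(m)
for i in range(1,n):
    if st[i,4]>12:
        pts=np.argwhere(l==i)[:,::-1].astype(np.float32); r=cv2.minAreaRect(pts); print(st[i,4],c[i]+[340,175],r, ray("top",c[i]+[340,175],.064))
S=lambda u,v:(245+(u-425)/2.4,275+(v-210)/2.4)
T=lambda u,v:(340+(u-104)/2.9,170+(v-210)/2.9)
print("post scene",ray("scene",S(476,238),.108),"top",ray("top",T(213,483),.108),ray("top",T(205,508),.108))
print(monitor.read_state()["tool_pos"],monitor.read_state()["orientation"])
E
```

```text
axis [ 0.5904 -0.2132  0.032 ]
l [ 0.5967 -0.1015  0.032 ]
r [ 0.5872 -0.325   0.032 ]
top [ 0.7041 -0.2184  0.032 ]
bot [ 0.4791 -0.2076  0.032 ]
15 [391.7333 193.7333] ((51.945945739746094, 18.675676345825195), (0.986393928527832, 12.165525436401367), 80.53767395019531) [ 0.6654 -0.2062  0.064 ]
80 [392.125  202.6875] ((51.54999542236328, 27.849998474121094), (3.535533905029297, 25.45584487915039), 81.8698959350586) [ 0.6417 -0.2061  0.064 ]
13 [425.     228.1538] ((85.0, 53.0), (2.0, 4.0), 90.0) [ 0.5725 -0.2872  0.064 ]
16 [391.625 241.75 ] ((52.036582946777344, 66.82926940917969), (1.2147470712661743, 14.024806022644043), 83.6598129272461) [ 0.5398 -0.2     0.064 ]
50 [394.42 250.78] ((56.28377914428711, 75.20270538330078), (3.452378749847412, 19.234682083129883), 80.53767395019531) [ 0.5163 -0.206   0.064 ]
post scene [ 0.4663 -0.1571  0.108 ] top [ 0.48   -0.1566  0.108 ] [ 0.4589 -0.1489  0.108 ]
[0.5239 0.2599 0.3292] [-2.1581 -2.2826  0.0008]
```

{"op": "servo_tool", "data": {
  "plan": [
    [[0,35,-33,0,0,0,-0.07],[0,36,-33,0,0,0,-0.07],[0,0,0,0,0,0,0],[0,0,0,-30,0,0,0],[0,0,0,-10,0,0,0],[0,0,0,0,0,0,0]]
  ]
}}

```text
t: 1.9
tool_pos: [0.5922, 0.1955, 0.2867]
orientation: [-2.305, -2.131, 0.007]
force: [0.0, 0.4, 0.2]
opening: 0.0464
```

```bash
python3 - <<'E'
from h import *
s=monitor.read_state();print(s["tool_pos"],s["orientation"],s["force"])
a=snap("top","t1")[160:260,150:330];b=snap("scene","s1")[90:260,290:420]
a=cv2.resize(a,None,fx=2.2,fy=2.2);b=cv2.resize(b,None,fx=3,fy=3)
o=np.zeros((520,800,3),np.uint8);o[:220,:396]=a;o[:510,400:790]=b;cv2.imwrite("pics/c5.png",o)
E
```

```text
[0.59224819 0.19546307 0.28666968] [-2.30475039 -2.13084092  0.00740022] [0.02592753 0.35150975 0.24046947]
```

View pics/c5.png

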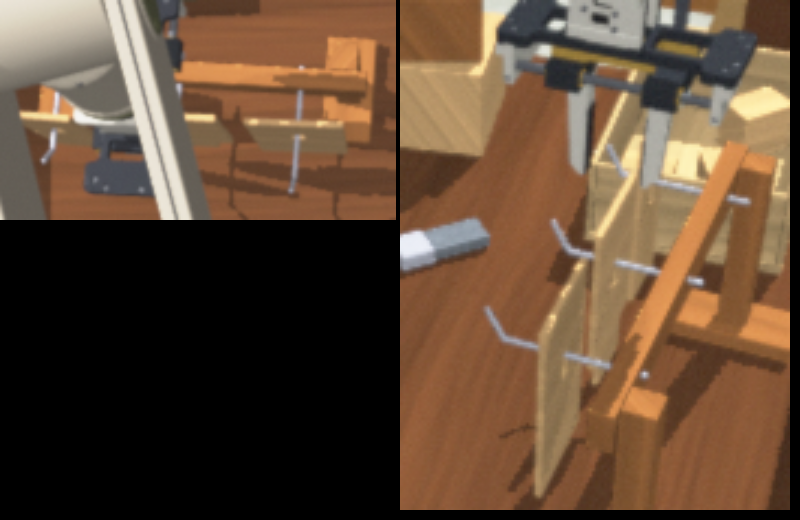

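The fingers straddle the sample's top edge, front finger clear of the peg. Descend and close.

{"op": "servo_tool", "data": {
  "plan": [
    [[0,3,-2,-20,0,0,0],[0,0,0,-20,0,0,0],[0,0,0,-10,0,0,0],[0,0,0,0,0,0,0],[0.5,0,0,0,0,0,0],[0.7,0,0,0,0,0,0],[1,0,0,0,0,0,0],[1,0,0,0,0,0,0],[1,0,0,0,0,0,0],[1,0,0,0,0,0,0]]
  ]
}}

```text
t: 3.0
tool_pos: [0.5969, 0.1934, 0.2398]
orientation: [2.307, 2.132, 0.0]
force: [-2.1, 0.2, 1.3]
opening: 0.0057
```

{"op": "servo_tool", "data": {
  "plan": [
    [[1,0,0,3,0,0,0],[1,0,0,3,0,0,0],[1,0,0,3,0,0,0],[1,0,0,0,0,0,0],[1,0,0,0,0,0,0]]
  ]
}}

```text
t: 3.5
tool_pos: [0.597, 0.1935, 0.2488]
orientation: [2.307, 2.132, 0.0]
force: [-0.7, -0.3, -0.4]
opening: 0.0055
```

```bash
python3 - <<'E'
from h import *
s=monitor.read_state();print(s["tool_pos"],s["orientation"],s["force"],s["wrist_torque"])
E
```

```text
[0.59698886 0.1934604  0.24877699] [2.30735986e+00 2.13187154e+00 3.76807851e-04] [-0.74741804 -0.34974158 -0.36006763] [-0.14688469  0.06467897  0.05795216]
```

{"op": "servo_tool", "data": {
  "plan": [
    [[1,-6,0.5,0,0,0,0],[1,-6,0.5,0,0,0,0],[1,-6,0.5,0,0,0,0],[1,-6,0.5,0,0,0,0],[1,-6,0.5,0,0,0,0],[1,-2,0.2,0,0,0,0],[1,0,0,0,0,0,0],[1,0,0,0,0,0,0]]
  ]
}}

```text
t: 4.3
tool_pos: [0.565, 0.1962, 0.2487]
orientation: [2.307, 2.132, 0.0]
force: [-0.5, -0.5, -0.4]
opening: 0.0058
```

{"op": "servo_tool", "data": {
  "plan": [
    [[1,-1,0.1,0,0,0,0],[1,-1,0.1,0,0,0,0],[1,-1,0.1,0,0,0,0],[1,0,0,0,0,0,0],[1,0,0,0,0,0,0]]
  ]
}}

```text
t: 4.8
tool_pos: [0.5619, 0.1964, 0.2486]
orientation: [-2.307, -2.132, 0.0]
force: [-0.0, 0.1, -1.1]
opening: 0.0062
```

{"op": "servo_tool", "data": {
  "plan": [
    [[1,-1,0.1,0,0,0,0],[1,-1,0.1,0,0,0,0],[1,0,0,0,0,0,0],[1,0,0,0,0,0,0]]
  ]
}}

```text
t: 5.2
tool_pos: [0.5599, 0.1967, 0.2487]
orientation: [2.307, 2.132, 0.0]
force: [-0.5, 0.8, -1.0]
opening: 0.0059
```

{"op": "servo_tool", "data": {
  "plan": [
    [[1,-1,0.1,0,0,0,0],[1,-1,0.1,0,0,0,0],[1,0,0,0,0,0,0],[1,0,0,0,0,0,0]]
  ]
}}

```text
t: 5.6
tool_pos: [0.5579, 0.1969, 0.2487]
orientation: [2.307, 2.132, 0.0]
force: [-0.3, -0.9, -1.5]
opening: 0.0058
```

{"op": "servo_tool", "data": {
  "plan": [
    [[1,-1,0.1,0,0,0,0],[1,0,0,0,0,0,0],[1,0,0,0,0,0,0]]
  ]
}}

```text
t: 5.9
tool_pos: [0.5569, 0.197, 0.2486]
orientation: [-2.307, -2.132, -0.0]
force: [-0.1, 0.6, -1.4]
opening: 0.006
```

{"op": "servo_tool", "data": {
  "plan": [
    [[1,-1,0.1,0,0,0,0],[1,0,0,0,0,0,0],[1,0,0,0,0,0,0]]
  ]
}}

```text
t: 6.2
tool_pos: [0.5559, 0.1971, 0.2486]
orientation: [2.307, 2.132, 0.0]
force: [0.1, 0.2, -1.3]
opening: 0.006
```

{"op": "servo_tool", "data": {
  "plan": [
    [[1,-1,0.1,0,0,0,0],[1,0,0,0,0,0,0],[1,0,0,0,0,0,0]]
  ]
}}

```text
t: 6.5
tool_pos: [0.5549, 0.1971, 0.2487]
orientation: [2.307, 2.132, 0.0]
force: [-0.6, -0.2, -0.0]
opening: 0.0059
```

```bash
python3 - <<'E'
from h import *
s=monitor.read_state();print(s["tool_pos"],s["force"],s["wrist_torque"])
b=snap("scene","s2")[120:280,300:400]
cv2.imwrite("pics/c6.png",cv2.resize(b,None,fx=3.7,fy=3.7,interpolation=cv2.INTER_CUBIC))
E
```

```text
[0.55490996 0.19714415 0.24867901] [-0.56367408 -0.22258235 -0.03003431] [-0.04079879  0.03224467  0.00549294]
```

View pics/c6.png

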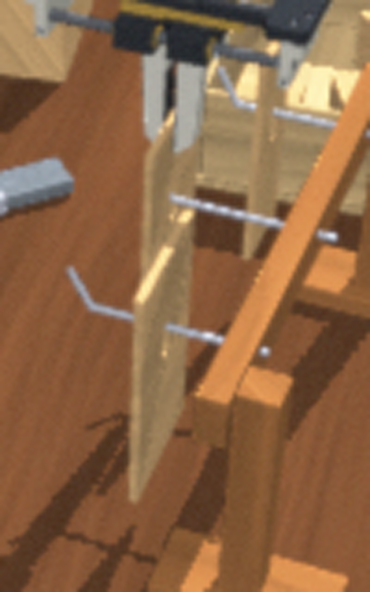

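The board hangs upright from the gripper at about the bend, with no contact force yet and the neighbours unmoved. I'll feel on.

{"op": "servo_tool", "data": {
  "plan": [
    [[1,-1,0.1,0,0,0,0],[1,0,0,0,0,0,0],[1,0,0,0,0,0,0]]
  ]
}}

```text
t: 6.85
tool_pos: [0.5541, 0.1972, 0.2489]
orientation: [2.307, 2.132, 0.001]
force: [1.5, 0.3, -1.2]
opening: 0.0058
```

{"op": "servo_tool", "data": {
  "plan": [
    [[1,-1,0.1,0,0,0,0],[1,0,0,0,0,0,0],[1,0,0,0,0,0,0]]
  ]
}}

```text
t: 7.15
tool_pos: [0.5534, 0.1973, 0.2491]
orientation: [2.307, 2.131, 0.002]
force: [4.2, -1.2, -0.3]
opening: 0.0057
```

Contact is felt at x ≈ 0.554 (+4 N). Raise to the middle of the play and climb along the slope.

{"op": "servo_tool", "data": {
  "plan": [
    [[1,0,0,2,0,0,0],[1,0,0,2.2,0,0,0],[1,0,0,0,0,0,0],[1,0,0,0,0,0,0]]
  ]
}}

```text
t: 7.55
tool_pos: [0.5524, 0.1975, 0.2527]
orientation: [-2.307, -2.132, 0.001]
force: [0.0, -0.2, -0.3]
opening: 0.0059
```

{"op": "servo_tool", "data": {
  "plan": [
    [[1,-1,0.1,1.73,0,0,0],[1,-1,0.1,1.73,0,0,0],[1,-1,0.1,1.73,0,0,0],[1,-1,0.1,1.73,0,0,0],[1,0,0,0,0,0,0],[1,0,0,0,0,0,0]]
  ]
}}

```text
t: 8.15
tool_pos: [0.5489, 0.1978, 0.2598]
orientation: [2.307, 2.132, 0.0]
force: [0.0, -0.2, -0.5]
opening: 0.0059
```

{"op": "servo_tool", "data": {
  "plan": [
    [[1,-1,0.1,1.73,0,0,0],[1,-1,0.1,1.73,0,0,0],[1,-1,0.1,1.73,0,0,0],[1,-1,0.1,1.73,0,0,0],[1,-1,0.1,1.73,0,0,0],[1,0,0,0,0,0,0]]
  ]
}}

```text
t: 8.75
tool_pos: [0.5439, 0.1983, 0.2689]
orientation: [2.307, 2.132, 0.001]
force: [0.8, 0.7, -1.9]
opening: 0.0058
```

{"op": "servo_tool", "data": {
  "plan": [
    [[1,-1,0.1,1.73,0,0,0],[1,-1,0.1,1.73,0,0,0],[1,-1,0.1,1.73,0,0,0],[1,-1,0.1,1.73,0,0,0],[1,-1,0.1,1.73,0,0,0],[1,0,0,0,0,0,0]]
  ]
}}

```text
t: 9.35
tool_pos: [0.5389, 0.1988, 0.2775]
orientation: [2.307, 2.132, 0.001]
force: [0.6, -0.3, -1.0]
opening: 0.0061
```

{"op": "servo_tool", "data": {
  "plan": [
    [[1,-1,0.1,1.73,0,0,0],[1,-1,0.1,1.73,0,0,0],[1,-1,0.1,1.73,0,0,0],[1,-1,0.1,1.73,0,0,0],[1,-1,0.1,1.73,0,0,0],[1,-1,0.1,1.73,0,0,0],[1,-1,0.1,1.73,0,0,0],[1,-1,0.1,1.73,0,0,0],[1,0,0,0,0,0,0]]
  ]
}}

```text
t: 10.25
tool_pos: [0.5309, 0.1996, 0.2913]
orientation: [2.307, 2.132, 0.001]
force: [0.2, 0.4, -0.9]
opening: 0.0059
```

Clear of the tip. Move out, up, then across over everything.

{"op": "servo_tool", "data": {
  "plan": [
    [[1,-20,1.6,5,0,0,0],[1,-30,2.4,15,0,0,0],[1,0,0,30,0,0,0],[1,0,0,40,0,0,0],[1,0,0,40,0,0,0],[1,0,0,30,0,0,0],[1,0,0,10,0,0,0],[1,0,0,0,0,0,0]]
  ]
}}

```text
t: 11.05
tool_pos: [0.4814, 0.2037, 0.4621]
orientation: [2.307, 2.131, 0.004]
force: [0.9, -0.1, -1.8]
opening: 0.0057
```

{"op": "servo_tool", "data": {
  "plan": [
    [[1,5,-15,0,0,0,0.01],[1,10,-25,0,0,0,0.02],[1,15,-36,0,0,0,0.025],[1,15,-36,0,0,0,0.025],[1,15,-36,0,0,0,0.025],[1,15,-36,0,0,0,0.025],[1,15,-36,0,0,0,0.025],[1,15,-36,0,0,0,0.025],[1,15,-36,0,0,0,0.025],[1,15,-36,0,0,0,0.02],[1,10,-25,0,0,0,0],[1,5,-15,0,0,0,0]]
  ]
}}

```text
t: 12.25
tool_pos: [0.631, -0.1669, 0.4564]
orientation: [-2.053, -2.371, 0.004]
force: [-0.3, -0.5, -2.0]
opening: 0.0061
```

{"op": "servo_tool", "data": {
  "plan": [
    [[1,11,-19,0,0,0,0],[1,11,-19,0,0,0,0],[1,0,0,-30,0,0,0],[1,0,0,-40,0,0,0],[1,0,0,-40,0,0,0],[1,0,0,-30,0,0,0],[1,0,0,-15,0,0,0],[1,0,0,0,0,0,0],[1,0,0,0,0,0,0]]
  ]
}}

```text
t: 13.15
tool_pos: [0.653, -0.2025, 0.3064]
orientation: [2.053, 2.377, 0.0]
force: [0.1, -0.0, -1.4]
opening: 0.0059
```

```bash
python3 - <<'E'
from h import *
s=monitor.read_state();print(s["tool_pos"],s["orientation"],s["force"])
a=snap("top","t3")[150:270,330:450];b=snap("scene","s3")[200:400,240:400]
a=cv2.resize(a,None,fx=3,fy=3,interpolation=cv2.INTER_CUBIC);b=cv2.resize(b,None,fx=2.7,fy=2.7,interpolation=cv2.INTER_CUBIC)
o=np.zeros((540,800,3),np.uint8);o[:360,:360]=a;o[:540,362:794]=b;cv2.imwrite("pics/c7.png",o)
E
```

```text
[ 0.65296066 -0.20248269  0.30644764] [2.05335515e+00 2.37738777e+00 1.06648248e-04] [ 0.0684258  -0.04092028 -1.35412201]
```

View pics/c7.png

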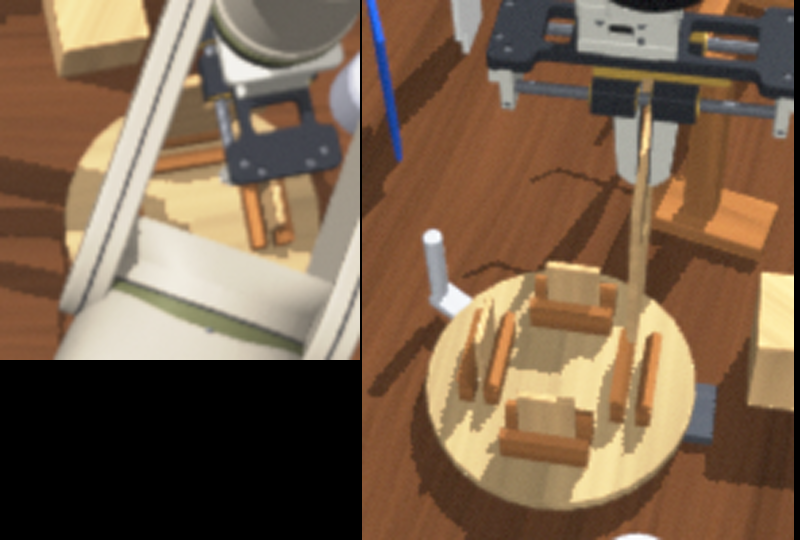

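Board hangs upright above the turntable, near the far holder. I'll overlay the predicted slot lines and foot to check alignment.

```bash
python3 - <<'E'
from h import *
np.set_printoptions(precision=4,suppress=True)
ax=np.array([.591,-.213]);th=.13
def P(x,y,z,th=th,o=ax): c,s=np.cos(th),np.sin(th); return [o[0]+c*x-s*y,o[1]+s*x+c*y,z]
k=8;out=[]
for n,f,o,w,h in (("scene","s3",(318,295),48,72),("top","top0",(368,183),46,34)):
    im=cv2.imread(f"pics/{f}.png")[o[1]:o[1]+h,o[0]:o[0]+w];im=cv2.resize(im,None,fx=k,fy=k,interpolation=cv2.INTER_CUBIC)
    q=lambda X:tuple(int(v) for v in ((proj(n,X)-o+.5)*k))
    for x,z,col in ((62,.064,(0,0,255)),(57.5,.064,(255,0,0)),(66.5,.064,(255,0,0)),(62,.032,(0,255,0))):
        cv2.line(im,q(P(x/1000,-.035,z)),q(P(x/1000,.035,z)),col,1)
    if n=="scene":
        t=np.array([.653,-.2025]);y=np.deg2rad(8.3)
        z=.3064-.1693
        for a,b in (((-.003,-.03),(-.003,.03)),((.003,-.03),(.003,.03)),((.003,-.03),(-.003,-.03))):
            cv2.line(im,q(P(*a,z,y,t)),q(P(*b,z,y,t)),(255,0,255),1)
    out.append(im)
# disc edge check from colour in top0: fit circle using full ray-cast of disc mask
t=cv2.imread("pics/top0.png");r=t.astype(int);hsv=cv2.cvtColor(t,cv2.COLOR_BGR2HSV)
m=((r[:,:,1]>130)&(r[:,:,2]>170)&(r[:,:,2]-r[:,:,0]<140)).astype(np.uint8);m[:, :345]=0;m[:,445:]=0;m[:175]=0;m[275:]=0
c=max(cv2.findContours(m,cv2.RETR_EXTERNAL,cv2.CHAIN_APPROX_NONE)[0],key=cv2.contourArea);hull=cv2.convexHull(c)[:,0]
p=np.array([ray("top",u,.032)[:2] for u in hull.astype(float)])
A=np.c_[2*p,np.ones(len(p))];s=np.linalg.lstsq(A,(p**2).sum(1),rcond=None)[0];print("circle",s[:2],np.sqrt(s[2]+s[:2]@s[:2]),len(p))
o=np.zeros((576,800,3),np.uint8);o[:576,:384]=out[0];o[:272,400:768]=out[1];cv2.imwrite("pics/c8.png",o)
E
```

```text
circle [ 0.5856 -0.2082] 0.11660951592637185 33
```

View pics/c8.png

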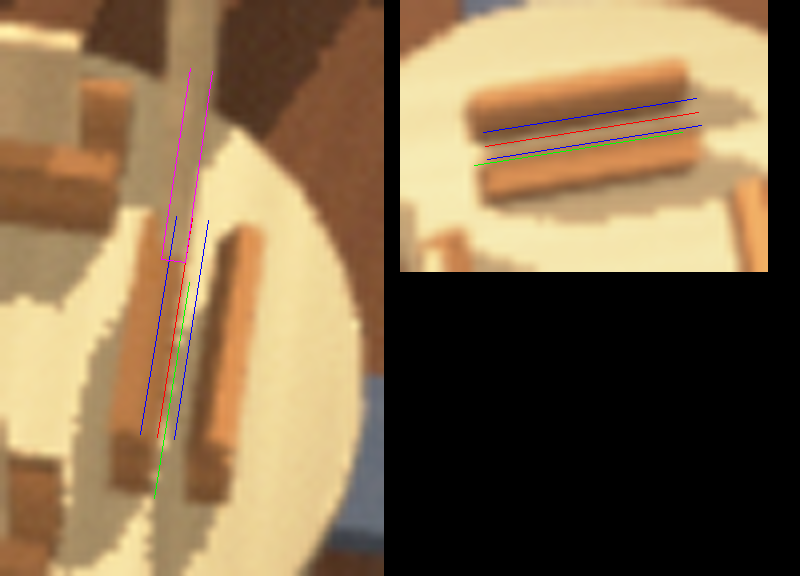

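Scene and top overlays put the slot 1.5–4 mm further out (+x) than my first estimate and agree on yaw ≈ 0.14. Correct by +2 mm and descend with a force check.

{"op": "servo_tool", "data": {
  "plan": [
    [[1,2,-1,-10,0,0,0],[1,0,0,-20,0,0,0],[1,0,0,-20,0,0,0],[1,0,0,-12,0,0,0],[1,0,0,-6,0,0,0],[1,0,0,-4,0,0,0],[1,0,0,0,0,0,0],[1,0,0,0,0,0,0]]
  ]
}}

```text
t: 14.05
tool_pos: [0.6554, -0.2036, 0.235]
orientation: [2.053, 2.376, 0.001]
force: [0.5, 0.3, -0.9]
opening: 0.0058
```

{"op": "servo_tool", "data": {
  "plan": [
    [[1,0,0,-2,0,0,0],[1,0,0,-2,0,0,0],[1,0,0,-2,0,0,0],[1,0,0,0,0,0,0],[1,0,0,0,0,0,0]]
  ]
}}

```text
t: 14.55
tool_pos: [0.6548, -0.2034, 0.2277]
orientation: [-2.053, -2.377, 0.0]
force: [0.4, 0.3, -1.8]
opening: 0.0059
```

{"op": "servo_tool", "data": {
  "plan": [
    [[1,0,0,-2,0,0,0],[1,0,0,-2,0,0,0],[1,0,0,0,0,0,0],[1,0,0,0,0,0,0]]
  ]
}}

```text
t: 14.95
tool_pos: [0.6549, -0.2034, 0.2238]
orientation: [-2.053, -2.377, 0.0]
force: [-0.4, 0.6, -1.3]
opening: 0.0062
```

{"op": "servo_tool", "data": {
  "plan": [
    [[1,0,0,-2,0,0,0],[1,0,0,-2,0,0,0],[1,0,0,0,0,0,0],[1,0,0,0,0,0,0]]
  ]
}}

```text
t: 15.35
tool_pos: [0.6549, -0.2034, 0.2197]
orientation: [-2.053, -2.377, -0.0]
force: [0.9, 0.3, -1.0]
opening: 0.0061
```

{"op": "servo_tool", "data": {
  "plan": [
    [[1,0,0,-2,0,0,0],[1,0,0,-2,0,0,0],[1,0,0,-2,0,0,0],[1,0,0,-2,0,0,0],[1,0,0,0,0,0,0],[1,0,0,0,0,0,0]]
  ]
}}

```text
t: 15.95
tool_pos: [0.6548, -0.2034, 0.2117]
orientation: [-2.053, -2.377, 0.0]
force: [1.3, 0.2, -2.0]
opening: 0.0058
```

{"op": "servo_tool", "data": {
  "plan": [
    [[1,0,0,-2,0,0,0],[1,0,0,-2,0,0,0],[1,0,0,-2,0,0,0],[1,0,0,0,0,0,0],[1,0,0,0,0,0,0]]
  ]
}}

```text
t: 16.45
tool_pos: [0.6548, -0.2034, 0.2057]
orientation: [-2.053, -2.377, 0.0]
force: [1.3, -0.4, -2.3]
opening: 0.0058
```

Going into the slot almost without force. Last few mm to the floor.

{"op": "servo_tool", "data": {
  "plan": [
    [[1,0,0,-1.5,0,0,0],[1,0,0,-1.5,0,0,0],[1,0,0,0,0,0,0],[1,0,0,0,0,0,0]]
  ]
}}

```text
t: 16.85
tool_pos: [0.6549, -0.2034, 0.2028]
orientation: [-2.053, -2.377, 0.0]
force: [0.3, -1.1, -1.9]
opening: 0.0058
```

{"op": "servo_tool", "data": {
  "plan": [
    [[1,0,0,-1,0,0,0],[1,0,0,0,0,0,0],[1,0,0,0,0,0,0]]
  ]
}}

```text
t: 17.15
tool_pos: [0.6549, -0.2035, 0.2019]
orientation: [-2.053, -2.378, 0.0]
force: [-0.0, 0.5, -3.0]
opening: 0.0059
```

{"op": "servo_tool", "data": {
  "plan": [
    [[1,0,0,-1,0,0,0],[1,0,0,0,0,0,0],[1,0,0,0,0,0,0]]
  ]
}}

```text
t: 17.45
tool_pos: [0.6551, -0.2035, 0.2015]
orientation: [2.053, 2.377, 0.0]
force: [0.8, 0.2, 3.0]
opening: 0.0056
```

Floor reached (force flips to +3 N at the expected height). Release and rise.

{"op": "servo_tool", "data": {
  "plan": [
    [[0.7,0,0,0,0,0,0],[0.6,0,0,0,0,0,0],[0.3,0,0,0,0,0,0],[0.3,0,0,0,0,0,0],[0.3,0,0,0,0,0,0],[0.3,0,0,20,0,0,0],[0.3,0,0,30,0,0,0],[0.3,0,0,40,0,0,0],[0.3,0,0,40,0,0,0],[0.3,0,0,0,0,0,0]]
  ]
}}

```text
t: 18.45
tool_pos: [0.657, -0.2042, 0.3395]
orientation: [2.046, 2.369, 0.006]
force: [-0.0, 0.2, 0.9]
opening: 0.0325
```

```bash
python3 - <<'E'
from h import *
np.set_printoptions(precision=4,suppress=True)
s=monitor.read_state();print(s["tool_pos"],s["orientation"],s["q"])
b=snap("scene","s4")
o=cv2.resize(b[220:400,230:430],None,fx=3,fy=3,interpolation=cv2.INTER_CUBIC)
q=lambda X:tuple(int(v) for v in ((proj("scene",X)-[230,220]+.5)*3))
y=.145;c,sn=np.cos(y),np.sin(y)
for w in (-.05,.05):
    for z in (.068,.212): cv2.circle(o,q((.655-sn*w,-.2035+c*w,z)),3,(0,0,255),-1)
cv2.circle(o,q((.4663,-.1571,.108)),3,(255,0,255),-1);cv2.circle(o,q((.591,-.213,.032)),3,(255,0,255),-1)
cv2.imwrite("pics/c9.png",o)
E
```

```text
[ 0.657  -0.2042  0.3395] [2.0462 2.3692 0.0061] [-0.3759  0.3496  1.0365  0.      1.7436 -0.5219]
```

View pics/c9.png

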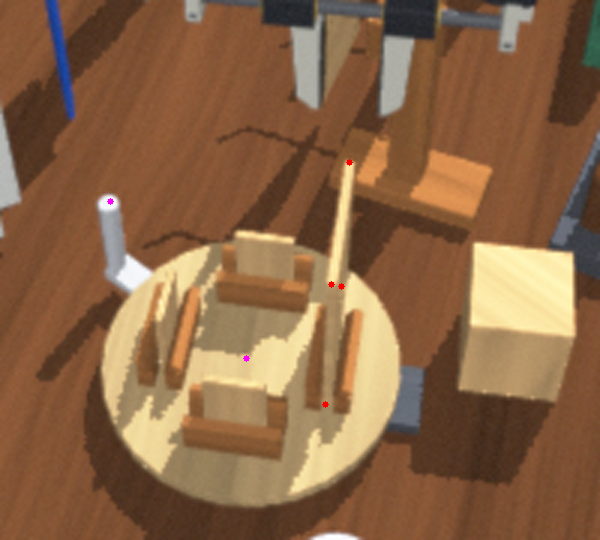

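The board stands in the holder where predicted (red corner dots match), and the post top is at the marked spot. Check the decoy's clearance before pushing the post.

```bash
python3 - <<'E'
from h import *
np.set_printoptions(precision=3,suppress=True)
for p in ((366,312),(400,344)): print("decoy top",[ray("top",p,z) for z in (.15,.18,.2)])
for p in ((187,262),(228,248)): print("decoy scene",[ray("scene",p,z) for z in (.15,.18,.2)])
for p in ((205,306),(230,299)): print("foot",ray("scene",p,0))
print("tin", ray("scene",(342,411),.085), "tin top",ray("top",(459,178),.085))
E
```

```text
decoy top [array([ 0.365, -0.12 ,  0.15 ]), array([ 0.365, -0.117,  0.18 ]), array([ 0.365, -0.115,  0.2  ])]
decoy top [array([ 0.288, -0.196,  0.15 ]), array([ 0.291, -0.191,  0.18 ]), array([ 0.292, -0.188,  0.2  ])]
decoy scene [array([ 0.285, -0.173,  0.15 ]), array([ 0.305, -0.195,  0.18 ]), array([ 0.317, -0.209,  0.2  ])]
decoy scene [array([ 0.355, -0.106,  0.15 ]), array([ 0.371, -0.131,  0.18 ]), array([ 0.382, -0.147,  0.2  ])]
foot [ 0.302 -0.18   0.   ]
foot [ 0.353 -0.143  0.   ]
tin [ 0.703 -0.375  0.085] tin top [ 0.696 -0.377  0.085]
```

The decoy's nearest corner is (0.37, −0.12), top 0.18. With the jaw axis kept tangential, the gripper body clears it. I'll go to the counter‑side of the post.

{"op": "servo_tool", "data": {
  "plan": [
    [[1,-29,14,0,0,0,0.115],[1,-29,14,0,0,0,0.115],[1,-29,14,0,0,0,0.115],[1,-29,14,0,0,0,0.115],[1,-29,14,0,0,0,0.115],[1,-28,12,0,0,0,0.115],[1,0,0,0,0,0,0],[1,0,0,0,0,0,0]]
  ]
}}

```text
t: 19.3
tool_pos: [0.4817, -0.1213, 0.3303]
orientation: [-1.131, -2.931, 0.0]
force: [0.5, 0.3, 0.1]
opening: 0.0003
```

{"op": "servo_tool", "data": {
  "plan": [
    [[1,2,0,-30,0,0,0],[1,0,0,-45,0,0,0],[1,0,0,-45,0,0,0],[1,0,0,-45,0,0,0],[1,0,0,-40,0,0,0],[1,0,0,-25,0,0,0],[1,0,0,-14,0,0,0],[1,0,0,0,0,0,0],[1,0,0,0,0,0,0]]
  ]
}}

```text
t: 20.2
tool_pos: [0.4848, -0.1219, 0.0878]
orientation: [1.129, 2.931, 0.0]
force: [0.6, -0.1, 0.7]
opening: 0.0003
```

```bash
python3 - <<'E'
from h import *
s=monitor.read_state();p=s["tool_pos"];print(p,s["orientation"],s["force"],s["q"])
ax=np.array([.591,-.213]);d=p[:2]-ax;a0=np.arctan2(d[1],d[0]);print(np.degrees(a0),np.hypot(*d))
prev=p[:2]
for k in range(1,22):
    a=a0+k*.06;t=ax+.14*np.array([np.cos(a),np.sin(a)]);print(k,round(np.degrees(a)),((t-prev)*1000).round(1),t.round(3));prev=t
E
```

```text
[ 0.48483457 -0.12186258  0.08778149] [1.12908139e+00 2.93068994e+00 3.48238160e-06] [ 0.59658121 -0.05375267  0.65666496] [-3.48833702e-01 -2.39642979e-02  1.91535693e+00 -1.61705766e-05
  1.24927116e+00 -1.18415216e+00]
139.35565051725254 0.13991828739208667
1 143 [-5.3 -6.5] [ 0.479 -0.128]
2 146 [-4.9 -6.8] [ 0.475 -0.135]
3 150 [-4.5 -7.1] [ 0.47  -0.142]
4 153 [-4.  -7.4] [ 0.466 -0.15 ]
5 157 [-3.6 -7.6] [ 0.463 -0.157]
6 160 [-3.1 -7.8] [ 0.459 -0.165]
7 163 [-2.6 -8. ] [ 0.457 -0.173]
8 167 [-2.2 -8.1] [ 0.455 -0.181]
9 170 [-1.7 -8.2] [ 0.453 -0.189]
10 174 [-1.2 -8.3] [ 0.452 -0.198]
11 177 [-0.7 -8.4] [ 0.451 -0.206]
12 181 [-0.2 -8.4] [ 0.451 -0.214]
13 184 [ 0.3 -8.4] [ 0.451 -0.223]
14 187 [ 0.8 -8.4] [ 0.452 -0.231]
15 191 [ 1.3 -8.3] [ 0.454 -0.24 ]
16 194 [ 1.8 -8.2] [ 0.455 -0.248]
17 198 [ 2.3 -8.1] [ 0.458 -0.256]
18 201 [ 2.8 -7.9] [ 0.461 -0.264]
19 205 [ 3.3 -7.7] [ 0.464 -0.271]
20 208 [ 3.7 -7.5] [ 0.468 -0.279]
21 212 [ 4.2 -7.3] [ 0.472 -0.286]
```

{"op": "servo_tool", "data": {
  "plan": [
    [[1,-5.3,-6.5,0,0,0,0.055],[1,-4.9,-6.8,0,0,0,0.055],[1,-4.5,-7.1,0,0,0,0.055],[1,-4,-7.4,0,0,0,0.055],[1,-3.6,-7.6,0,0,0,0.055],[1,-3.1,-7.8,0,0,0,0.055],[1,0,0,0,0,0,0]]
  ]
}}

```text
t: 20.9
tool_pos: [0.4606, -0.1656, 0.0895]
orientation: [0.63, 3.073, -0.0]
force: [3.7, 3.1, 1.9]
opening: 0.0004
```

{"op": "servo_tool", "data": {
  "plan": [
    [[1,-2.6,-8,0,0,0,0.055],[1,-2.2,-8.1,0,0,0,0.055],[1,-1.7,-8.2,0,0,0,0.055],[1,-1.2,-8.3,0,0,0,0.055],[1,-0.7,-8.4,0,0,0,0.055],[1,-0.2,-8.4,0,0,0,0.055],[1,0,0,0,0,0,0]]
  ]
}}

```text
t: 21.6
tool_pos: [0.4519, -0.2148, 0.0891]
orientation: [0.118, 3.135, -0.002]
force: [2.4, 3.6, 1.9]
opening: 0.0003
```

{"op": "servo_tool", "data": {
  "plan": [
    [[1,0.3,-8.4,0,0,0,0.055],[1,0.8,-8.4,0,0,0,0.055],[1,0.6,-4.2,0,0,0,0.03],[1,0.6,-4.2,0,0,0,0.03],[1,0,0,0,0,0,0]]
  ]
}}

```text
t: 22.1
tool_pos: [0.4528, -0.2399, 0.088]
orientation: [-0.146, 3.137, -0.002]
force: [0.4, -0.3, -0.3]
opening: 0.0006
```

{"op": "servo_tool", "data": {
  "plan": [
    [[1,0,0,0,0,0,0],[1,0,0,0,0,0,0],[1,0,0,0,0,0,0],[1,0,10,0,0,0,0],[1,0,10,40,0,0,0],[1,0,0,45,0,0,0],[1,0,0,45,0,0,0],[1,0,0,45,0,0,0],[1,0,0,30,0,0,0],[1,0,0,0,0,0,0],[1,0,0,0,0,0,0],[1,0,0,0,0,0,0]]
  ]
}}

```text
t: 23.3
tool_pos: [0.4516, -0.2185, 0.2901]
orientation: [0.149, -3.136, -0.002]
force: [-0.4, 0.5, -0.1]
opening: 0.0007
```

```bash
python3 - <<'E'
from h import *
s=monitor.read_state();print(s["tool_pos"],s["force"],s["t"])
b=snap("scene","s5")
o=cv2.resize(b[110:470,180:560],None,fx=1.6,fy=1.6,interpolation=cv2.INTER_CUBIC)
q=lambda X:tuple(int(v) for v in ((proj("scene",X)-[180,110]+.5)*1.6))
ax=np.array([.591,-.213]);R=lambda v:np.array([-v[1],v[0]])+ax
pt=R(np.array([.4663,-.1571])-ax);cv2.circle(o,q((*pt,.108)),2,(0,0,255),-1)
c=R(np.array([.655,-.2035])-ax);y=.145+np.pi/2
for w in (-.05,.05):
    for z in (.068,.212): cv2.circle(o,q((c[0]-np.sin(y)*w,c[1]+np.cos(y)*w,z)),2,(0,0,255),-1)
cv2.imwrite("pics/c10.png",o)
E
```

```text
[ 0.4515597  -0.21851574  0.2900622 ] [-0.41028907  0.48647597 -0.07550511] 23.3
```

View pics/c10.png

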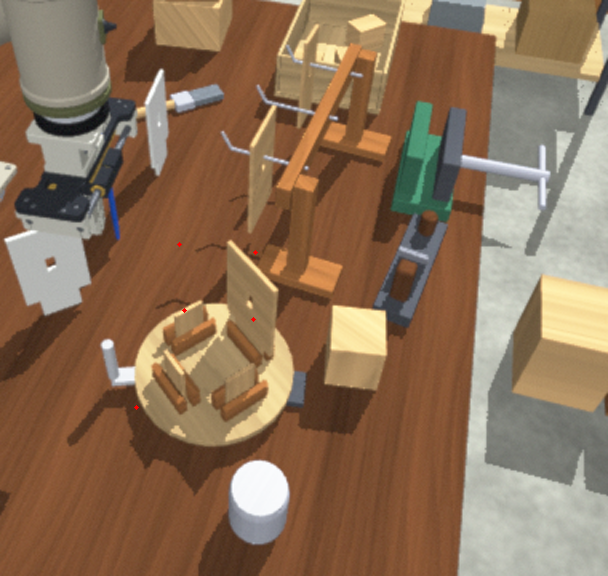

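Last view: the board stands upright, but the disc sits only part-way (post top at ~(249,326) px). I need its angle and whether it's still moving.

```bash
cat > post.py <<'E'
from h import *
def post(im,lo=(200,290),hi=(320,460)):
    r=im.astype(int);mx=r.max(2);m=((mx>185)&(mx-r.min(2)<32)).astype(np.uint8)
    k=np.zeros_like(m);k[lo[1]:hi[1],lo[0]:hi[0]]=1;m*=k
    n,l,st,c=cv2.connectedComponentsWithStats(m)
    for i in range(1,n):
        if st[i,4]>15:
            x,y,w,h,a=st[i];row=np.argwhere(l==i);u=row[row[:,0]<y+5][:,1].mean();p=ray("scene",(u,y+2.5),.108)
            d=p[:2]-[.591,-.213];print(st[i],p.round(4),round(np.hypot(*d),4),round(np.degrees(np.arctan2(d[1],d[0]))%360,1))
E
python3 - <<'E'
from post import *
post(cv2.imread("pics/s5.png"));post(snap("scene"));post(cv2.imread("pics/s4.png"))
E
```

```text
[243 322   8   7  40] [ 0.4648 -0.2632  0.108 ] 0.1358 201.7
[251 339  13  10 102] [ 0.5048 -0.2941  0.108 ] 0.1183 223.2
[243 322   8   7  39] [ 0.4646 -0.2633  0.108 ] 0.136 201.7
[251 339  13  10 102] [ 0.5048 -0.2941  0.108 ] 0.1183 223.2
[268 305  12  12  81] [ 0.5032 -0.2061  0.108 ] 0.088 175.5
```

The post is stationary at 201.7°, i.e. balanced exactly at halfway, so it needs a bit more push. I'm right behind it: go back down and push further.

{"op": "servo_tool", "data": {
  "plan": [
    [[1,0,0,-40,0,0,0],[1,0,0,-45,0,0,0],[1,0,0,-45,0,0,0],[1,0,0,-45,0,0,0],[1,0,0,-25,0,0,0],[1,0,0,0,0,0,0],[1,0.5,-8,0,0,0,0.02],[1,0.8,-8,0,0,0,0.05],[1,1,-8,0,0,0,0.05],[1,1.5,-6,0,0,0,0.05],[1,1.5,-6,0,0,0,0.04],[1,0,0,0,0,0,0]]
  ]
}}

```text
t: 24.6
tool_pos: [0.4583, -0.2563, 0.0935]
orientation: [-0.477, 3.104, -0.002]
force: [0.0, -0.3, 1.0]
opening: 0.0005
```

{"op": "servo_tool", "data": {
  "plan": [
    [[1,0,0,0,0,0,0],[1,0,0,0,0,0,0],[1,0,0,0,0,0,0],[1,0,0,0,0,0,0],[1,0,0,0,0,0,0],[1,0,0,0,0,0,0]]
  ]
}}

```text
t: 25.2
tool_pos: [0.4575, -0.2552, 0.0918]
orientation: [0.477, -3.105, -0.0]
force: [0.2, 0.5, -0.4]
opening: 0.0005
```

```bash
python3 - <<'E'
from post import *
post(snap("scene","s6"),(180,300),(330,470));q=proj("scene",(.591-.057,-.213-.128,.108));print(q)
E
```

```text
[263 363   8   7  43] [ 0.5396 -0.3398  0.108 ] 0.1369 247.9
[272 372  11  17  98] [ 0.564  -0.3524  0.108 ] 0.142 259.0
[325 403   5  24  91] [ 0.678  -0.3824  0.108 ] 0.1904 297.2
[263.40782237 365.27351895]
```

Post at 247.9° (+92°, home within measuring error). Retreat and check numerically.

{"op": "servo_tool", "data": {
  "plan": [
    [[1,0,10,20,0,0,0],[1,0,5,45,0,0,0],[1,0,0,45,0,0,0],[1,0,0,45,0,0,0],[1,0,0,45,0,0,0],[1,-10,20,20,0,0,0],[1,-10,20,0,0,0,0],[1,0,0,0,0,0,0],[1,0,0,0,0,0,0],[1,0,0,0,0,0,0]]
  ]
}}

```text
t: 26.25
tool_pos: [0.4374, -0.2006, 0.3112]
orientation: [0.477, -3.104, -0.001]
force: [0.6, -0.0, 0.0]
opening: 0.0005
```

```bash
python3 - <<'E'
from post import *
s=monitor.read_state();print(s["tool_pos"],s["force"],s["dq"].round(3),s["t"])
im=snap("scene","s7");post(im,(180,300),(330,470));im2=snap("scene")
a,b=cv2.imread("pics/s6.png"),cv2.imread("pics/s4.png")
print("diff s7-now",(cv2.absdiff(im,im2).max(2)>25).sum(),"s6-s7 table area",(cv2.absdiff(im,a)[300:460,240:420].max(2)>25).sum())
# other things vs start: block, tin, wide/narrow boards, brush
s0=cv2.imread("pics/scene0.png")
for n,(x0,x1,y0,y1) in dict(block=(383,425,300,355),tin=(320,362,398,450),wide=(330,352,165,255),narrow=(366,382,120,180),brush=(290,320,160,182)).items(): print(n,(cv2.absdiff(s0,im)[y0:y1,x0:x1].max(2)>40).mean().round(3))
# board: sampled along its predicted vertical centre and outside
c=np.array([.591-.0095,-.213+.064]);y=.145+np.pi/2
for w,z in ((0,.205),(.044,.205),(-.044,.205),(.057,.205),(-.057,.205),(0,.222),(.044,.08),(-.044,.08),(.057,.08),(-.057,.08)):
    X=(c[0]-np.sin(y)*w,c[1]+np.cos(y)*w,z);u=proj("scene",X);print(w,z,u.round(),cv2.getRectSubPix(im,(1,1),tuple(map(float,u)))[0,0])
E
```

```text
[ 0.43743191 -0.2005587   0.31118339] [ 0.55907374 -0.04810761  0.04627816] [-0.005  0.01  -0.004  0.001  0.002  0.001] 26.25
[263 363   8   7  46] [ 0.5399 -0.3397  0.108 ] 0.1366 248.0
[272 372  11  17 102] [ 0.564  -0.3524  0.108 ] 0.142 259.0
[325 403   5  25  95] [ 0.678  -0.3824  0.108 ] 0.1904 297.2
diff s7-now 57 s6-s7 table area 742
block 0.0
tin 0.0
wide 0.013
narrow 0.017
brush 0.0
0 0.205 [315. 267.] [127 180 218]
0.044 0.205 [294. 265.] [114 165 200]
-0.044 0.205 [336. 269.] [142 202 233]
0.057 0.205 [288. 264.] [ 54  86 137]
-0.057 0.205 [343. 270.] [ 43  77 116]
0 0.222 [315. 262.] [ 45  75 118]
0.044 0.08 [297. 301.] [ 95 140 169]
-0.044 0.08 [335. 306.] [ 98 139 169]
0.057 0.08 [291. 300.] [ 48  76 119]
-0.057 0.08 [341. 306.] [ 57  83 106]
```

```bash
python3 -c "
from plant import job;print(job.close_job())"
```

```text
the job is handed in; nothing more can be done
None
```

The sample board is standing upright in the holder that was empty, and the turntable is at its next click. I handed the job in at about 26 s of the 72 s allowed; no verdict is reported.

- **Taking the board off:** The sample was the board on the middle peg. I felt for the bend with a level pull (about 4 N), climbed along the slope with almost no force, and lifted the board clear.
- **Placing it:** It went into the slot with little force. I let go when the floor pushed back with about 3 N.
- **Turning the disc:** I pushed the post counter-clockwise with the closed fingers. The first push left the disc balanced at halfway (post at 201.7°), so I pushed a second time and it swung home.

**Last checks:**
- The post measured 248.0° against 155.9° at the start, about 92° of turn, which agrees with a quarter turn within measuring error.
- The colours in the picture match an upright board at the expected place and height, with no sign of tilt.
- The block, tin, brush and the other two hanging boards show no visible change. I did not check the offcuts numerically after the turn; in the last picture I viewed, with the disc halfway, they stood in their holders.
- Two pictures in a row were nearly identical (57 pixels differed), so nothing was visibly moving, and the arm was clear of everything.

The scene and top cameras disagreed by about 1.5 to 4 mm on where the slot was. I took a 2 mm correction between them, and the board fitted.

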